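Sweep the sprung pins of a marking jig

ROBOT

A 7-joint arm with a two-finger parallel gripper is mounted at the origin on the work surface. World frame = base frame: x ahead of the robot, y to its left, z up, the work surface at z = 0. Lengths are in m, angles in rad, forces in N, time in s.
With the tool pointing down it reaches from about 0.4 to 0.875 m from the base axis. Payload 6.5 kg.
Tool frame: the origin (TCP) lies between the finger pads, 19 mm behind the fingertips; this is the grasp point; z points along the fingers, y is the line along which they close (so a half turn about z gives the same grasp; the last joint's range is limited). The gripper opens to 88 mm and grips with 3 to 60 N. Pads are 18 mm wide; open, the fingers measure 123 mm over their backs; the gripper's body (75 mm by 187 mm) begins 45 mm behind the grasp point.
Start: joints at [1.078, 0.536, -0.004, 1.538, 0.003, 1.067, -0.071], TCP at [0.269, -0.592, 0.257] pointing down, gripper open.
Joint ranges: [-2.7, 2.7], [-0.37, 2.16], [-1.27, 1.26], [0.24, 2.4], [-1.31, 4.45], [0.19, 1.91], [-2.76, 2.76]. Speed limits (rad/s): [2.39, 2.39, 3.14, 3.14, 3.14, 3.14, 3.14].

INTERFACE

Orientations are given as a rotation vector (axis times angle).
In Python, from bench import r gives the robot as it stands.
- The arm moves only by the tool send_rows, never from a script. Its arguments are lists of equal length, an entry for each row: "dp": the shift along the tool's x, y, z in m, a list of three; "twist": the turn, a rotation vector about the tool's x, y, z in rad, a list of three; "jaw": the closure, from 0 (fully open) to 1 (shut). A call has 1 to 20 rows; each row shifts and turns the commanded pose from where the row before left it, along the tool's axes as they then stand; what a row does not reach is not made up. A row lasts 1/10 s, in which the tool goes at most 50 mm and 8.59 degrees, less where a joint would pass 70% of its speed; a pose out of reach is approached as far as the arm can. A call with a gripper value outside its range is refused whole. The fingers move at their own pace and stop on an object; the grip force is fixed at half the most. Time passes only in rows, so rows that do not move let the fingers close. It gives the time, the measured TCP pose, the force, the opening and the grip force at its end, in the units of the state.
- r.get_state(): the state, without advancing time (a new reading comes with each control period).
- r.read_camera(name): name is "scene" or "top"; returns a dict with "pixels" (480x640x3 uint8, red, green, blue), "fov_y" (degrees; the focal length in pixels is half the picture's height over the tangent of half this angle, whatever the lens; pixels are square), "cx", "cy" (the principal point, pixels), "dist_coeffs" ([k1, k2, p1, p2, k3] as OpenCV has them; the pictures are not rectified), "camera_from_world" (4x4, takes a point from world to camera coordinates). Camera axes: x right, y down, z forward; pixel columns grow to the right and rows downward; lengths in m; the calibration is good to about 2 mm. A picture is of the moment at which its call begins. There is no depth.
- r.hand_in(): hands the job in; it is judged then, once.
The state is a dict: "time_s": time; "qpos": joint angles; "joint_vel": joint speeds; "joint_efforts": joint torques, N m; "eef_pos": TCP position; "orientation": TCP orientation; "contact_force": force on the tool from outside, world axes, zero at the start; "ft_torque": the same for the moment, N m; "gripper_width": opening from 0.0 (shut) to 1.0 (fully open); "finger_force": force on a finger pad.
Only numpy, scipy, OpenCV 4.12 (cv2) and the standard library are available. Lean on these libraries where they do the work, as an engineer would, in place of code of your own. Each camera call takes 0.05 s, during which the arm holds its last target. There are 200 camera calls.

TASK

Before parts are loaded on the marking jig, check that its sprung pins move freely: run the tips of the gripper's fingers (closed fingers suit best) lightly along the arc of five brass pin heads, from the pin at the green puck to the pin at the blue puck, so that each in turn dips by a few millimetres and springs back. Go in one sweep without rising off the row between pins; do not drive any pin to the bottom, do not lift or shift the jig, leave the pucks and the steel bushings where they are, and finish clear of everything.

Things in the scene. Friction and masses are not known exactly. Their poses are not given: they have to be found in the camera images.
- jig: Marking jig: loose dark steel plate, about 2.2 kg, held only by friction on the bench; 150 mm (its x) by 340 mm (its y), 20 mm thick, with five brass-headed sprung pins in a shallow arc along y. Origin: centre of the underside, z up. Pin axes in its frame (x, y in mm): pin1 (-15, -100), pin2 (7.5, -50), pin3 (15, 0), pin4 (7.5, 50), pin5 (-15, 100).
- green_puck: Loose green plastic disc, 28 mm across, 6 mm thick, lying on the jig plate beyond one end of the row (either end, by chance), about 50 mm from that end's pin. Marks the start. Origin: centre of the underside.
- blue_puck: Loose blue plastic disc, the same size, at the other end of the row. Marks the finish. Origin: centre of the underside.
- bushing_a: Loose turned steel bushing, 24 mm across, 36 mm tall, 80 g, standing on the jig plate (its top 56 mm above the bench) on the jig's -x side of the row, about 65 mm from the middle pin. To be left alone. Origin: centre of the underside.
- bushing_b: The same kind of bushing standing on the bench beside the jig, on the jig's +x side. To be left alone. Origin: centre of the underside.
- pin1_top (a point): Middle of the top of the brass head of pin1; it goes down with the pin. Up, it is 45 mm above the bench. The head is a blunt cone: a flat 8 mm across on top, sloping down 7.5 mm to a rim 32 mm across; neighbouring pins are about 50 to 55 mm apart.
- pin1 (a joint): How far pin1 is pressed down, in m: 0 up, 0.010 at the bottom. A light spring returns it: it yields at about 1.2 N and takes about 2.7 N at 5 mm, 4.2 N at the bottom.
- pin2_top (a point): Middle of the top of the brass head of pin2; it goes down with the pin. Up, it is 45 mm above the bench. The head is a blunt cone: a flat 8 mm across on top, sloping down 7.5 mm to a rim 32 mm across; neighbouring pins are about 50 to 55 mm apart.
- pin2 (a joint): How far pin2 is pressed down, in m: 0 up, 0.010 at the bottom. A light spring returns it: it yields at about 1.2 N and takes about 2.7 N at 5 mm, 4.2 N at the bottom.
- pin3_top (a point): Middle of the top of the brass head of pin3; it goes down with the pin. Up, it is 45 mm above the bench. The head is a blunt cone: a flat 8 mm across on top, sloping down 7.5 mm to a rim 32 mm across; neighbouring pins are about 50 to 55 mm apart.
- pin3 (a joint): How far pin3 is pressed down, in m: 0 up, 0.010 at the bottom. A light spring returns it: it yields at about 1.2 N and takes about 2.7 N at 5 mm, 4.2 N at the bottom.
- pin4_top (a point): Middle of the top of the brass head of pin4; it goes down with the pin. Up, it is 45 mm above the bench. The head is a blunt cone: a flat 8 mm across on top, sloping down 7.5 mm to a rim 32 mm across; neighbouring pins are about 50 to 55 mm apart.
- pin4 (a joint): How far pin4 is pressed down, in m: 0 up, 0.010 at the bottom. A light spring returns it: it yields at about 1.2 N and takes about 2.7 N at 5 mm, 4.2 N at the bottom.
- pin5_top (a point): Middle of the top of the brass head of pin5; it goes down with the pin. Up, it is 45 mm above the bench. The head is a blunt cone: a flat 8 mm across on top, sloping down 7.5 mm to a rim 32 mm across; neighbouring pins are about 50 to 55 mm apart.
- pin5 (a joint): How far pin5 is pressed down, in m: 0 up, 0.010 at the bottom. A light spring returns it: it yields at about 1.2 N and takes about 2.7 N at 5 mm, 4.2 N at the bottom.
Not all that is in view belongs to the job. There is more than one size of the green_puck; the one meant has the size given above.

How it is judged:
By the outcome, as a careful person would: the job done as asked, in the order asked, and still so for the second after the job is handed in, with the robot touching nothing.
It also fails if it takes over 48 s, if anything falls off the work surface, if the arm or the gripper's body presses on something with over 40 N, if the wrist force passes 120 N, or if a joint passes its speed limit or range.

## Working session

There is one attempt and no reset: what is moved stays moved. The work goes in short steps, Python scripts to look and compute and a tool call to move; the robot and the scene stay as the last step left them, time stands still between calls to the robot, and variables do not carry over. Pictures are saved under pics/ and viewed, at most 10 in all, crops included, and the job is handed in when it is done.

Besides the shell and the picture viewer there is one more tool, called as a command line: name --argument value ..., lists and objects as JSON in quotes. send_rows: Moves the arm, as the interface text tells. Its arguments: {"type":"object","properties":{"dp":{"type":"array"},"twist":{"type":"array"},"jaw":{"type":"array"}},"required":["dp","twist","jaw"]}

```bash
mkdir -p pics; ls; python3 - <<'E'
from bench import r
import cv2,pickle
s=r.get_state();print(s)
d={}
for n in("scene","top"):
    c=r.read_camera(n);d[n]=c
    cv2.imwrite(f"pics/{n}0.png",c["pixels"][...,::-1])
    print(n,c["fov_y"],c["cx"],c["cy"],c["dist_coeffs"],c["camera_from_world"])
pickle.dump(d,open("cams0.pkl","wb"))
E
```

```text
pics
{'time_s': 0.0, 'qpos': array([ 1.07779228,  0.53716158, -0.00444067,  1.53883228,  0.00261342,
        1.06728778, -0.07121489]), 'joint_vel': array([-8.47791210e-04, -2.84472093e-04, -7.80127456e-05,  5.20450266e-04,
        7.52974112e-04, -5.02676171e-04,  3.50100745e-04]), 'joint_efforts': array([-6.55786462e-04, -5.70999491e+01,  9.90724415e-01, -2.51603723e+01,
       -5.62415924e-02,  1.80258625e-02,  1.30904496e-04]), 'eef_pos': array([ 0.26882919, -0.5911854 ,  0.25655792]), 'orientation': array([-3.06873240e+00, -6.65104014e-01,  7.64215778e-04]), 'contact_force': array([0.51237512, 0.28657166, 0.3558853 ]), 'ft_torque': array([ 0.0186326 , -0.01614775, -0.03714401]), 'finger_force': 0.0, 'gripper_width': 0.9984611727662165}
scene 42.95102127140207 322.3555800816367 235.3988277703761 [0.05468278 0.         0.         0.         0.        ] [[-0.75650618  0.65385979 -0.01287531  0.41428875]
 [ 0.53015436  0.60161547 -0.59749073 -0.2955368 ]
 [-0.38292918 -0.45883133 -0.80177244  1.16447041]
 [ 0.          0.          0.          1.        ]]
top 46.27267368541788 320.7031296740952 240.49355602269137 [0.05367815 0.         0.         0.         0.        ] [[ 0.02769966 -0.99915125  0.03048777  0.00606409]
 [-0.98957926 -0.03171999 -0.14045187  0.58813537]
 [ 0.14129974 -0.02627959 -0.98961799  0.73599208]
 [ 0.          0.          0.          1.        ]]
```

View pics/scene0.png

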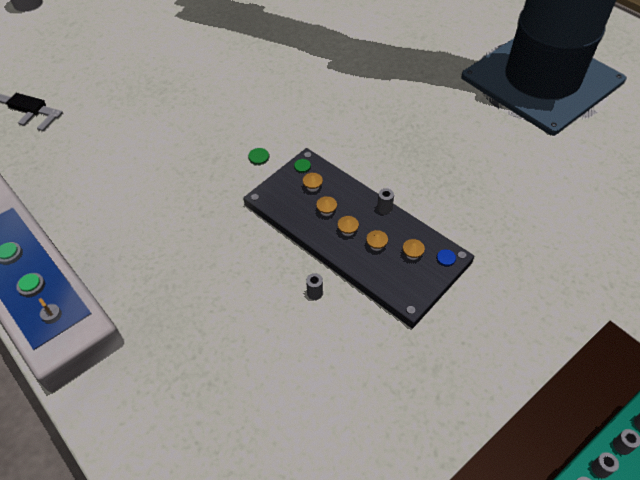

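View pics/top0.png

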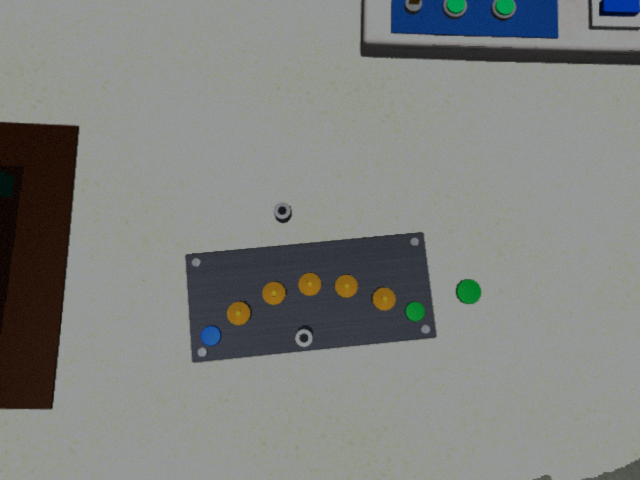

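The pictures show five brass heads. In the top view they run from (384,299) by the green side to (238,313) by the blue side. There are two green discs: one on the plate at (415,311) and one on the bench at (468,291). The blue disc is at (211,336) and the bushings are at (304,337) and (283,211). Next I measure these and enlarge the two green discs.

```bash
cat > h.py <<'E'
import numpy as np, cv2
def K(c):
    f=240/np.tan(np.radians(c["fov_y"])/2); return np.array([[f,0,c["cx"]],[0,f,c["cy"]],[0,0,1.]])
def ray(c,uv):
    n=cv2.undistortPoints(np.array(uv,float).reshape(-1,1,2),K(c),np.array(c["dist_coeffs"]))[:,0]
    T=c["camera_from_world"];R=T[:3,:3]
    return -R.T@T[:3,3], np.c_[n,np.ones(len(n))]@R
def plane(c,uv,z):
    o,d=ray(c,uv); return o+d*((z-o[2])/d[:,2])[:,None]
def tri(c1,u1,c2,u2):
    o1,d1=ray(c1,[u1]);o2,d2=ray(c2,[u2]);A=np.c_[d1[0],-d2[0]]
    t=np.linalg.lstsq(A,o2-o1,rcond=None)[0];p=o1+t[0]*d1[0];q=o2+t[1]*d2[0];return (p+q)/2,np.linalg.norm(p-q)
HUE={"brass":(10,25),"green":(50,75),"blue":(105,125)}
def blobs(c,col,lo=60,hi=2000):
    h=cv2.cvtColor(c["pixels"],cv2.COLOR_RGB2HSV);a,b=HUE[col]
    m=cv2.inRange(h,(a,140,50),(b,255,255))
    return [k for k in cv2.findContours(m,cv2.RETR_EXTERNAL,cv2.CHAIN_APPROX_NONE)[0] if lo<cv2.contourArea(k)<hi]
def cen(k): m=cv2.moments(k);return m["m10"]/m["m00"],m["m01"]/m["m00"]
E
python3 - <<'E'
import pickle;from h import *
np.set_printoptions(precision=4,suppress=True)
d=pickle.load(open("cams0.pkl","rb"))
for col,z in(("brass",.0385),("green",.026),("blue",.026)):
  for n in d:
    c=d[n]
    for k in blobs(c,col):
        u=cen(k);p=plane(c,[u],z)[0]; e=plane(c,k[:,0],z)[:,:2]
        w=cv2.minEnclosingCircle((e*1000).astype(np.float32))[1]*2
        print(col,n,np.round(u,1),p,"diam mm",round(w,1))
im=d["top"]["pixels"][250:350,380:500,::-1]
cv2.imwrite("pics/crop1.png",cv2.resize(im,None,fx=5,fy=5,interpolation=cv2.INTER_CUBIC))
E
```

```text
brass scene [413.2 247.8] [0.4859 0.1312 0.0385] diam mm 32.5
brass scene [376.8 238.9] [0.5144 0.0848 0.0385] diam mm 32.7
brass scene [347.7 224.1] [0.528  0.0361 0.0385] diam mm 32.7
brass scene [326.2 204.4] [ 0.5269 -0.0141  0.0385] diam mm 32.6
brass scene [312.1 180.1] [ 0.5108 -0.0666  0.0385] diam mm 33.1
brass top [238.4 313. ] [0.4854 0.1323 0.0385] diam mm 32.2
brass top [383.5 298.4] [ 0.5106 -0.0648  0.0385] diam mm 31.7
brass top [273.6 292.8] [0.5139 0.0859 0.0385] diam mm 31.9
brass top [345.8 285.7] [ 0.5265 -0.0127  0.0385] diam mm 31.6
brass top [309.4 283.8] [0.5276 0.0374 0.0385] diam mm 31.8
green scene [ 28.5 282.2] [ 0.931 -0.193  0.026] diam mm 28.6
green scene [  7. 250.] [ 0.9298 -0.2667  0.026 ] diam mm 27.7
green scene [301.9 164.6] [ 0.4945 -0.1125  0.026 ] diam mm 27.4
green scene [258.2 155.3] [ 0.5356 -0.1772  0.026 ] diam mm 33.6
green top [414.6 311.1] [ 0.495  -0.1101  0.026 ] diam mm 27.8
green top [468.3 291.2] [ 0.5249 -0.1853  0.026 ] diam mm 34.1
green top [504.4   6.4] [ 0.9517 -0.2414  0.026 ] diam mm 28.0
green top [455.4   5.5] [ 0.9507 -0.1681  0.026 ] diam mm 28.2
blue scene [446.1 256.8] [0.4543 0.1687 0.026 ] diam mm 28.6
blue top [210.4 335.4] [0.4541 0.1703 0.026 ] diam mm 28.2
blue top [621.3   5.8] [ 0.9572 -0.4147  0.026 ] diam mm 56.4
```

View pics/crop1.png

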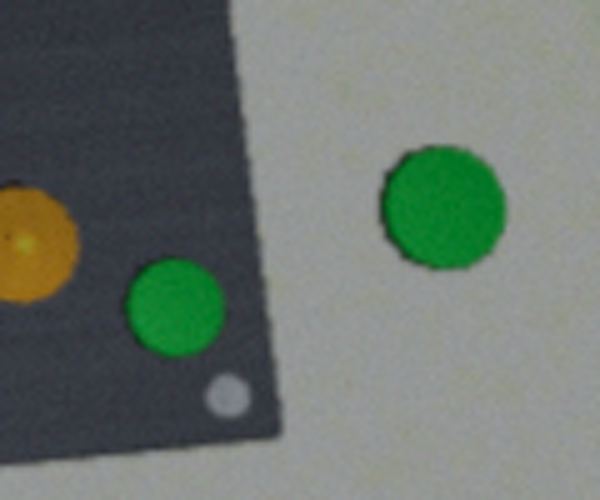

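The green puck meant is the one at (415,311): 28 mm across and lying on the plate, about 48 mm from the end pin. The disc at (468,291) measures about 34 mm and lies on the bench, so it's the decoy. Next I fit the jig pose and plan the moves.

```bash
cat > jig.py <<'E'
from h import *
from scipy.spatial.transform import Rotation as Rt
P=np.array([(-15,-100),(7.5,-50),(15,0),(7.5,50),(-15,100)])/1000
def fit(cams,z=.0385):
    m=[]
    for c in cams:
        p=plane(c,[cen(k) for k in blobs(c,"brass")],z)[:,:2];m.append(p[np.argsort(p[:,1])])
    W=np.mean(m,0);a,b=P-P.mean(0),W-W.mean(0)
    th=np.arctan2((a[:,0]*b[:,1]-a[:,1]*b[:,0]).sum(),(a*b).sum());R=np.array([[np.cos(th),-np.sin(th)],[np.sin(th),np.cos(th)]])
    t=W.mean(0)-R@P.mean(0);return th,R,t,W-(P@R.T+t)
E
python3 - <<'E'
import pickle;from jig import *;from bench import r
np.set_printoptions(precision=4,suppress=True)
d=pickle.load(open("cams0.pkl","rb"))
th,R,t,res=fit(d.values());print(th,t,"res",res.tolist())
start=R@np.array([-.028,-.130])+t;print("start",start,"pins",(P@R.T+t).tolist())
for n,u in(("a",(304,337)),("b",(283,211))):print(n,R.T@(plane(d["top"],[u],.056 if n=="a" else .036)[0,:2]-t))
np.savez("jig.npz",th=th,R=R,t=t)
s=r.get_state();Q=Rt.from_rotvec(s["orientation"])
# goal tool: x=jig y, y=jig x, z=down
G=np.zeros((3,3));G[:2,0]=R[:,1];G[:2,1]=R[:,0];G[2,2]=-1
print("twist",(Q.inv()*Rt.from_matrix(G)).as_rotvec())
print("dp after turn",G.T@(np.r_[start,.15]-s["eef_pos"]))
E
```

```text
0.1263832015323469 [0.513  0.0349] res [[1.1862364967529793e-05, 0.00044512869920980414], [-6.205086001143112e-05, 0.0002806850703868241], [-9.143916033915733e-05, -6.671077933791125e-05], [1.65924713881882e-05, -0.00018565692083712115], [0.00012503518399481495, -0.0004734460694216236]]
start [ 0.5016 -0.0975] pins [[0.5107210467198218, -0.06614815173211115], [0.5267392415955573, -0.013710880322140177], [0.52787707245365, 0.03683568574261216], [0.5141345392940998, 0.08549154646214585], [0.4855116421169066, 0.13225670183646093]]
a [-0.0555  0.0147]
b [0.1199 0.0276]
twist [-0.0013 -0.0008 -1.2703]
dp after turn [0.4604 0.2931 0.1067]
```

send_rows --dp '[[0, 0, 0], [0, 0, 0], [0, 0, 0], [0, 0, 0], [0, 0, 0], [0, 0, 0], [0, 0, 0], [0, 0, 0], [0, 0, 0], [0, 0, 0], [0, 0, 0]]' --twist '[[0, 0, -0.127], [0, 0, -0.127], [0, 0, -0.127], [0, 0, -0.127], [0, 0, -0.127], [0, 0, -0.127], [0, 0, -0.127], [0, 0, -0.127], [0, 0, -0.127], [0, 0, -0.127], [0, 0, 0]]' --jaw '[1, 1, 1, 1, 1, 1, 1, 1, 1, 1, 1]'

```text
time_s: 1.2
eef_pos: [0.2688, -0.5915, 0.2569]
orientation: [-2.076, -2.357, -0.001]
contact_force: [-0.0, 0.2, -0.2]
gripper_width: 0.021
finger_force: 0.0
```

send_rows --dp '[[0.03, 0.019, 0], [0.03, 0.019, 0], [0.03, 0.019, 0], [0.03, 0.019, 0], [0.03, 0.019, 0], [0.03, 0.019, 0], [0.03, 0.019, 0], [0.03, 0.019, 0], [0.03, 0.019, 0], [0.03, 0.019, 0], [0.03, 0.019, 0.015], [0.03, 0.019, 0.015], [0.03, 0.019, 0.015], [0.03, 0.019, 0.015], [0.03, 0.019, 0.02], [0.01, 0.008, 0.02], [0, 0, 0], [0, 0, 0]]' --twist '[[0, 0, 0], [0, 0, 0], [0, 0, 0], [0, 0, 0], [0, 0, 0], [0, 0, 0], [0, 0, 0], [0, 0, 0], [0, 0, 0], [0, 0, 0], [0, 0, 0], [0, 0, 0], [0, 0, 0], [0, 0, 0], [0, 0, 0], [0, 0, 0], [0, 0, 0], [0, 0, 0]]' --jaw '[1, 1, 1, 1, 1, 1, 1, 1, 1, 1, 1, 1, 1, 1, 1, 1, 1, 1]'

```text
time_s: 3.0
eef_pos: [0.5015, -0.0991, 0.1574]
orientation: [-2.079, -2.354, 0.002]
contact_force: [-0.6, -1.4, 0.6]
gripper_width: 0.004
finger_force: 0.0
```

```bash
cat > chk.py <<'E'
from jig import *;from bench import r
np.set_printoptions(precision=4,suppress=True)
J=np.load("jig.npz");R,t=J["R"],J["t"]
G=np.zeros((3,3));G[:2,0]=R[:,1];G[:2,1]=R[:,0];G[2,2]=-1
def rep():
    s=r.get_state();p=s["eef_pos"];Q=Rt.from_rotvec(s["orientation"])
    print("t",s["time_s"],"tcp",p,"jig",R.T@(p[:2]-t),"tipz",p[2]-.019,"F",s["contact_force"],"w",s["gripper_width"],"qerr",(Q.inv()*Rt.from_matrix(G)).as_rotvec())
    return s,Q
E
python3 - <<'E'
from chk import *
s,Q=rep();st=R@np.array([-.028,-.130])+t
print("dp to start",Q.as_matrix().T@(np.r_[st,.0595]-s["eef_pos"]))
c=r.read_camera("scene");cv2.imwrite("pics/scene1.png",c["pixels"][...,::-1])
E
```

```text
t 3.0 tcp [ 0.5015 -0.0991  0.1574] jig [-0.0283 -0.1315] tipz 0.1384438607873753 F [-0.6064 -1.3619  0.6319] w 0.003655724541843326 qerr [-0.0013  0.0002 -0.0023]
dp to start [0.0016 0.0005 0.0979]
```

View pics/scene1.png

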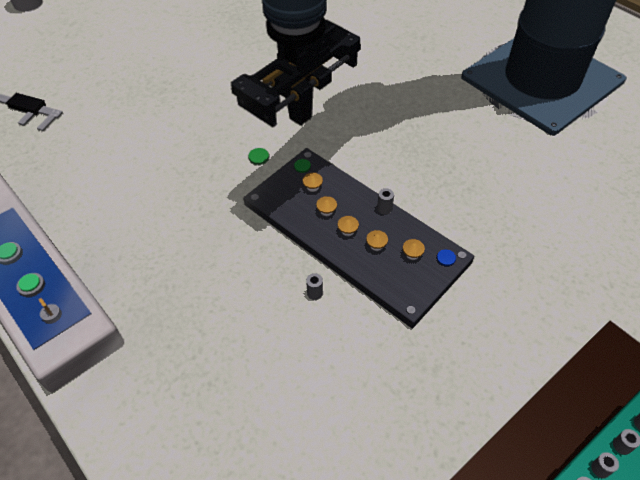

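The closed gripper hangs above the green end, with its fingers at about (298,110) and its long side across the row. The jig hasn't moved, so I descend to sweep height just short of pin1.

send_rows --dp '[[0.001, 0, 0.015], [0, 0, 0.015], [0, 0, 0.015], [0, 0, 0.015], [0, 0, 0.015], [0, 0, 0.01], [0, 0, 0.008], [0, 0, 0.005], [0, 0, 0], [0, 0, 0], [0, 0, 0], [0, 0, 0]]' --twist '[[0, 0, 0], [0, 0, 0], [0, 0, 0], [0, 0, 0], [0, 0, 0], [0, 0, 0], [0, 0, 0], [0, 0, 0], [0, 0, 0], [0, 0, 0], [0, 0, 0], [0, 0, 0]]' --jaw '[1, 1, 1, 1, 1, 1, 1, 1, 1, 1, 1, 1]'

```text
time_s: 4.25
eef_pos: [0.5021, -0.0976, 0.0598]
orientation: [2.077, 2.356, 0.001]
contact_force: [-0.8, -0.6, -0.0]
gripper_width: 0.005
finger_force: 0.0
```

```bash
python3 - <<'E'
from chk import *
s,Q=rep();p1=R@P[0]+t
print("dp to pin1",Q.as_matrix().T@(np.r_[p1,.0595]-s["eef_pos"]))
E
```

```text
t 4.25 tcp [ 0.5021 -0.0976  0.0598] jig [-0.0275 -0.1301] tipz 0.04078879638113499 F [-0.7729 -0.6487 -0.0006] w 0.0049672490405616755 qerr [ 0.0007  0.0003 -0.0004]
dp to pin1 [0.0301 0.0125 0.0003]
```

send_rows --dp '[[0.005, 0.002, 0], [0.005, 0.002, 0], [0.005, 0.002, 0], [0.005, 0.002, 0], [0.005, 0.002, 0], [0.005, 0.0025, 0], [0, 0, 0], [0, 0, 0]]' --twist '[[0, 0, 0], [0, 0, 0], [0, 0, 0], [0, 0, 0], [0, 0, 0], [0, 0, 0], [0, 0, 0], [0, 0, 0]]' --jaw '[1, 1, 1, 1, 1, 1, 1, 1]'

```text
time_s: 5.05
eef_pos: [0.5108, -0.0649, 0.0595]
orientation: [-2.076, -2.358, -0.002]
contact_force: [-0.7, 2.1, 2.5]
gripper_width: 0.002
finger_force: 1.2
```

```bash
python3 - <<'E'
from chk import *
s,Q=rep();p1=R@P[1]+t
print("dp to pin2",Q.as_matrix().T@(np.r_[p1,.0595]-s["eef_pos"]))
c=r.read_camera("scene");cv2.imwrite("pics/scene2.png",cv2.resize(c["pixels"][60:310,220:500,::-1],None,fx=2.4,fy=2.4,interpolation=cv2.INTER_CUBIC))
# plate motion: rivet/blue puck
import pickle;d=pickle.load(open("cams0.pkl","rb"))
for col in("brass","blue"):
  for q in(d["scene"],c):print(col,[np.round(cen(k),1).tolist() for k in blobs(q,col)])
E
```

```text
t 5.05 tcp [ 0.5108 -0.0649  0.0595] jig [-0.0147 -0.0987] tipz 0.04049084389443096 F [-0.7416  2.1177  2.4901] w 0.00244520923575487 qerr [ 0.001  -0.0012  0.0009]
dp to pin2 [0.0487 0.0223 0.0001]
brass [[413.2, 247.8], [376.8, 238.9], [347.7, 224.1], [326.2, 204.4], [312.1, 180.1]]
brass [[413.2, 247.8], [376.8, 238.9], [347.7, 224.2], [326.1, 204.2], [313.0, 185.4], [286.5, 145.0]]
blue [[446.1, 256.8]]
blue [[446.1, 257.0]]
```

View pics/scene2.png

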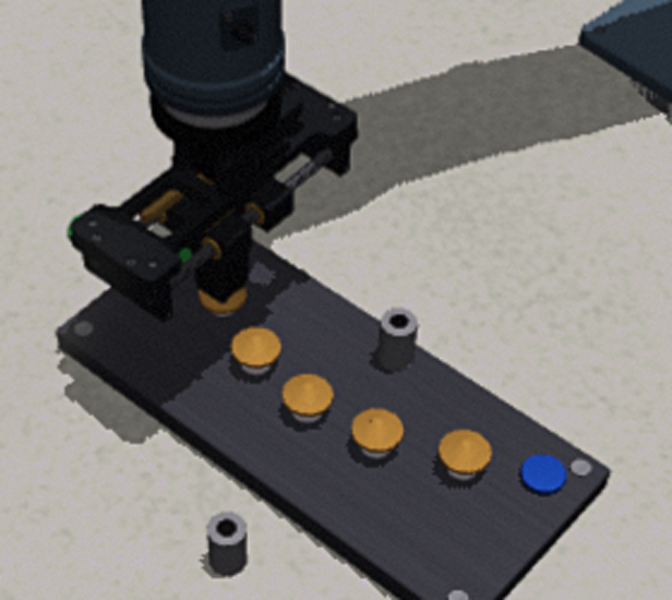

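The fingertips rest on pin1, at crop (222,290). The lift force is 2.5 N, which means about 4.4 mm of travel, and the other heads and the blue puck haven't moved. I continue to pin3.

send_rows --dp '[[0.005, 0.002, 0], [0.005, 0.002, 0], [0.005, 0.002, 0], [0.005, 0.002, 0], [0.005, 0.002, 0], [0.005, 0.002, 0], [0.005, 0.0025, 0], [0.005, 0.0025, 0], [0.005, 0.0025, 0], [0.004, 0.0025, 0], [0.005, 0.001, 0], [0.005, 0.001, 0], [0.005, 0.001, 0], [0.005, 0.001, 0], [0.005, 0.001, 0], [0.005, 0.001, 0], [0.005, 0.0005, 0], [0.005, 0.0005, 0], [0.005, 0.0005, 0], [0.005, 0, 0]]' --twist '[[0, 0, 0], [0, 0, 0], [0, 0, 0], [0, 0, 0], [0, 0, 0], [0, 0, 0], [0, 0, 0], [0, 0, 0], [0, 0, 0], [0, 0, 0], [0, 0, 0], [0, 0, 0], [0, 0, 0], [0, 0, 0], [0, 0, 0], [0, 0, 0], [0, 0, 0], [0, 0, 0], [0, 0, 0], [0, 0, 0]]' --jaw '[1, 1, 1, 1, 1, 1, 1, 1, 1, 1, 1, 1, 1, 1, 1, 1, 1, 1, 1, 1]'

```text
time_s: 7.1
eef_pos: [0.5275, 0.0364, 0.0596]
orientation: [2.077, 2.357, 0.001]
contact_force: [0.4, -1.3, 2.0]
gripper_width: 0.005
finger_force: 1.2
```

```bash
python3 - <<'E'
from chk import *
import pickle
s,Q=rep()
for i in(2,3,4):print("dp to pin",i+1,Q.as_matrix().T@(np.r_[R@P[i]+t,.0595]-s["eef_pos"]))
c=r.read_camera("scene");d=pickle.load(open("cams0.pkl","rb"))
for col in("brass","blue"):print(col,[np.round(cen(k),1).tolist() for k in blobs(c,col)])
E
```

```text
t 7.1 tcp [0.5275 0.0364 0.0596] jig [ 0.0146 -0.0004] tipz 0.040559251966204704 F [ 0.352  -1.2956  2.0457] w 0.004911011321614901 qerr [ 0.0006 -0.0003 -0.0002]
dp to pin 3 [0.0004 0.0004 0.0001]
dp to pin 4 [ 0.0504 -0.0071  0.0001]
dp to pin 5 [ 0.1004 -0.0296  0.0001]
brass [[413.2, 247.8], [376.8, 238.9], [348.5, 229.7], [323.6, 195.1], [311.3, 179.5]]
blue [[446.1, 257.0]]
```

send_rows --dp '[[0.005, 0, 0], [0.005, -0.0005, 0], [0.005, -0.0005, 0], [0.005, -0.001, 0], [0.005, -0.001, 0], [0.005, -0.001, 0], [0.005, -0.001, 0], [0.005, -0.001, 0], [0.005, -0.001, 0], [0.005, -0.001, 0], [0.005, -0.002, 0], [0.005, -0.002, 0], [0.005, -0.002, 0], [0.005, -0.002, 0], [0.005, -0.002, 0], [0.005, -0.0025, 0], [0.005, -0.0025, 0], [0.005, -0.0025, 0], [0.005, -0.0025, 0], [0.005, -0.0025, 0]]' --twist '[[0, 0, 0], [0, 0, 0], [0, 0, 0], [0, 0, 0], [0, 0, 0], [0, 0, 0], [0, 0, 0], [0, 0, 0], [0, 0, 0], [0, 0, 0], [0, 0, 0], [0, 0, 0], [0, 0, 0], [0, 0, 0], [0, 0, 0], [0, 0, 0], [0, 0, 0], [0, 0, 0], [0, 0, 0], [0, 0, 0]]' --jaw '[1, 1, 1, 1, 1, 1, 1, 1, 1, 1, 1, 1, 1, 1, 1, 1, 1, 1, 1, 1]'

```text
time_s: 9.15
eef_pos: [0.4843, 0.1317, 0.0595]
orientation: [2.077, 2.357, 0.001]
contact_force: [1.1, -1.8, 3.0]
gripper_width: 0.003
finger_force: 1.2
```

send_rows --dp '[[0.005, -0.002, 0], [0.005, -0.002, 0], [0.005, -0.002, 0], [0.005, -0.002, 0], [0.005, -0.002, 0], [0.003, -0.001, 0], [0, 0, -0.01], [0, 0, -0.02], [0, 0, -0.03], [0, 0, -0.03], [0, 0, -0.03], [0.03, 0, -0.03], [0.03, 0, -0.02], [0.03, 0, 0], [0.03, 0, 0], [0.03, 0, 0], [0, 0, 0], [0, 0, 0]]' --twist '[[0, 0, 0], [0, 0, 0], [0, 0, 0], [0, 0, 0], [0, 0, 0], [0, 0, 0], [0, 0, 0], [0, 0, 0], [0, 0, 0], [0, 0, 0], [0, 0, 0], [0, 0, 0], [0, 0, 0], [0, 0, 0], [0, 0, 0], [0, 0, 0], [0, 0, 0], [0, 0, 0]]' --jaw '[1, 1, 1, 1, 1, 1, 1, 1, 1, 1, 1, 1, 1, 1, 1, 1, 1, 1]'

```text
time_s: 10.95
eef_pos: [0.4509, 0.3063, 0.2297]
orientation: [2.076, 2.358, -0.001]
contact_force: [-0.1, -0.9, 0.1]
gripper_width: 0.001
finger_force: 0.0
```

```bash
python3 - <<'E'
from chk import *
import pickle
rep();d=pickle.load(open("cams0.pkl","rb"))
for n in d:
  c=r.read_camera(n)
  cv2.imwrite(f"pics/{n}9.png",c["pixels"][...,::-1])
  for col in("brass","green","blue"):
    for q in(d[n],c):print(n,col,[np.round(cen(k),1).tolist() for k in blobs(q,col)])
E
```

```text
t 10.95 tcp [0.4509 0.3063 0.2297] jig [-0.0274  0.277 ] tipz 0.2106965682415241 F [-0.1007 -0.8903  0.075 ] w 0.0011834351151211071 qerr [-0.0002  0.0003  0.0007]
scene brass [[413.2, 247.8], [376.8, 238.9], [347.7, 224.1], [326.2, 204.4], [312.1, 180.1]]
scene brass [[413.2, 247.8], [376.8, 238.9], [347.6, 224.2], [326.2, 204.4], [564.1, 193.5], [312.2, 180.1]]
scene green [[28.5, 282.2], [7.0, 250.0], [301.9, 164.6], [258.2, 155.3]]
scene green [[28.5, 282.2], [7.0, 250.0], [302.0, 164.8], [258.2, 155.4]]
scene blue [[446.1, 256.8]]
scene blue [[446.0, 257.0]]
top brass [[238.4, 313.0], [383.5, 298.4], [273.6, 292.8], [345.8, 285.7], [309.4, 283.8]]
top brass [[238.3, 313.0], [383.5, 298.5], [273.7, 292.7], [345.8, 285.7], [309.3, 283.8]]
top green [[414.6, 311.1], [468.3, 291.2], [504.4, 6.4], [455.4, 5.5]]
top green [[414.6, 311.1], [468.3, 291.2], [504.4, 6.4], [455.4, 5.5]]
top blue [[210.4, 335.4], [621.3, 5.8]]
top blue [[210.2, 335.5], [621.2, 5.9]]
```

View pics/scene9.png

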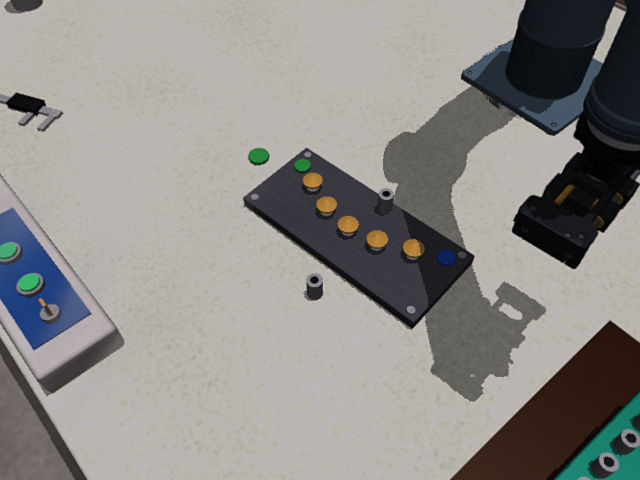

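All five pins are back up, and the jig, pucks (301,164 and 446,257) and bushings (386,200 and 314,286) haven't moved. The arm is clear at upper right.

```bash
python3 -c "
from bench import r
print(r.hand_in())"
```

```text
the job is handed in; nothing more can be done
None
```

The job is handed in: one continuous sweep from the green puck to the blue at about 4.5 mm press depth (tip-height reading), about 2–3 N at pins 1, 3 and 5 where I read it, all five pins back up, the jig, pucks and bushings unmoved, and the arm clear at 11 s.

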